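# Unlock, run in and relock the rack carriage of a tube decapper

## Task

The loaded tube rack on the decapper's carriage is held back at the loading end by the cam lock. With the fingertips, swing the cam lever right over so that the cam's low side faces the follower, push the carriage by its push plate all the way home under the head, then swing the lever fully back to lock the carriage there. Only push: do not touch or lift the rack or its tubes, and leave everything else where it stands.

Things in the scene. Friction and masses are not known exactly. Their poses are not given: they have to be found in the camera images.
- decapper: Bench tube decapper, fixed; aluminium base plate, top 20 mm above table. Origin on the table under the rack's loading place; own x points away from the operator's (robot's) side, own y from the head to the loading end: the carriage goes home along own -y. Base spans x -150..90, y -280..190 mm. Turned up to 0.25 rad from the world axes.
- cam_axis (a point): Point on the upright pivot axis of the bronze cam plate (a D-shaped plate under the lever), on the operator's side of the carriage; fixed, at (-107, 75, 52) mm of the decapper frame.
- cam (a joint): Angle of the cam in rad, anticlockwise from above, 0 to 2.1, firm stops at both ends. 0 to 0.22: its high lobe (36 mm radius) blocks the follower shoe and so the carriage. Above 1.9: its low side (20 mm radius) faces the carriage and the shoe passes freely. Starts at 0 to 0.2. Stays where left; turning takes about 2 N at the grip.
- lever_grip (a point): Middle of the upright black grip (18 mm diameter, from 48 to 106 mm above table) at the end of the black cam lever; 78 mm above table, 62 mm from the cam axis. Lever bar 46 to 54 mm above table. At cam = 0 the lever points to 110 degrees, anticlockwise from the decapper's x axis, at cam = 2.1 to 230 degrees: it sweeps on the operator's side.
- carriage (a joint): Travel of the carriage in m: 0 at the loading end, 0.120 home against its stop under the head. Takes about 3 N to slide, stays where left. With the lobe up it moves only about 2 mm. Home, the lobe can turn up behind the shoe; on the way the shoe keeps the cam from turning back.
- push_face (a point): Centre of the flat rear face of the carriage's upright aluminium push plate. The face looks along the decapper's +y, is 70 mm wide (along its x); plate 8 mm thick, from 40 to 108 mm above table; this point at 80 mm. At carriage = 0 it is at (0, 164, 80) mm of the decapper frame; moves with the carriage.
- nest (a point): Centre of the floor of the rack nest on the carriage, 40 mm above the table, moves with the carriage; steel lips 12 mm high surround the rack.
- tube_rack: Orange rack (112 x 92 x 52 mm) with 20 upright tubes with green caps, 88 mm tall over the caps (so 128 mm above the table), loose in the nest of the carriage; origin at the centre of its underside. Not to be touched.
- empty_rack: Bystander: orange rack with two tubes only, 112 x 92 x 88 mm, beyond the loading end of the machine; origin at the centre of its underside.
- reagent_bottle: Bystander: amber bottle, 56 mm diameter, 115 mm tall, on the operator's side near the column; origin at the centre of its underside.
- specimen_jar: Bystander: white screw-lid jar, 58 mm diameter, 68 mm tall, beyond the carriage; origin at the centre of its underside.
- beaker: Bystander: plain plastic cup, 68 mm diameter, 85 mm tall, on the operator's side by the loading end; origin at the centre of its underside.
- tweezers: Bystander: steel tweezers, 130 mm long, 4 mm thick, lying in front of the cam lever; origin at the centre of their underside.
- machine_head (a point): Centre of the underside of the decapper's overhanging white head, 180 mm above the table, steel chucks hanging to 150 mm. The head spans x -62..62, y -194..-64 mm of the decapper frame and the column behind it x -85..85, y -280..-190 mm; both 320 mm tall.
- shoe (a point): Top centre of the dark steel follower shoe on the carriage's operator's side: bar with round ends, 16 mm wide, 73 mm long along the slide, top 40 mm above table; moves with the carriage.
- tip_box: Bystander: pipette tip box with a pink lid, 122 x 84 x 62 mm, on the operator's side past the column; origin at the centre of its underside.

How it is judged:
On the way, in this order (a step that is already met when the one before it is completed fails the run):
1. the cam is turned to its low point (cam beyond 1.9 rad) while the carriage still stands at the loading end (within 10 mm) (value of joint cam above 1.9 rad and value of joint carriage below 0.01 m), for 0.2 s.
2. the carriage is pushed home (beyond 115 of 120 mm) with the cam still low (value of joint carriage above 0.115 m and value of joint cam above 1.5 rad), for 0.1 s.
At the end, for the whole second after the job is handed in: The carriage is home (travel over 115 of 120 mm), the cam is turned back to its locked end (below 0.22 rad), both are at rest, and the rack is still seated in the carriage's nest (within 6 mm sideways, 4 mm in height, tilted less than 0.05 rad) (value of joint carriage above 0.115 m and value of joint cam below 0.22 rad and velocity of joint cam between -0.05 and 0.05 rad/s and velocity of joint carriage between -0.005 and 0.005 m/s and horizontal distance between tube_rack and nest below 0.006 m and z of tube_rack in the frame of nest below 0.004 m and angle between tube_rack's own z axis and vertical below 0.05 rad); the robot touches nothing.
It fails at once if the robot presses on the rack or its tubes (over 1 N) (contact force between any of the fingers, the arm and tube_rack above 1 N).
It fails at once if the rack is lifted out of the nest or tipped (z of tube_rack in the frame of nest above 0.01 m or angle between tube_rack's own z axis and vertical above 0.15 rad).
It fails at once if a bystander is moved by more than 20 mm (distance of any of empty_rack, reagent_bottle, specimen_jar, beaker, tweezers, tip_box from where it was at the start of the episode above 0.02 m).
It also fails if it takes over 70 s, if anything falls off the work surface, if the arm or the gripper's body presses on something with over 40 N, if the wrist force passes 120 N, or if a joint passes its speed limit or range.

## Robot

A 6-joint arm with a two-finger parallel gripper is mounted at the origin on the work surface. World frame = base frame: x ahead of the robot, y to its left, z up, the work surface at z = 0. Lengths are in m, angles in rad, forces in N, time in s.
With the tool pointing down it reaches from about 0.3 to 0.775 m from the base axis. Payload 14.6 kg.
Tool frame: the origin (TCP) lies between the finger pads; the fingertips stand 8 mm ahead of it and the grasp point (between the pads) lies 11 mm behind it; z points along the fingers, y is the direction in which the jaws open and shut (so a half turn about z gives the same grasp; the last joint's range is limited). The gripper opens to 94 mm and grips with 3 to 60 N. Pads are 16 mm wide; open, the fingers measure 119 mm over their backs; the gripper's body (75 mm by 177 mm) begins 78 mm behind the grasp point.
Start: joints at [-1.371, 0.3, 1.521, -0, 1.321, -0.067], TCP at [0.145, -0.531, 0.213] pointing down, gripper open.
Joint ranges: [-3.03, 3.03], [-0.79, 2.21], [0.23, 2.52], [-1.04, 4.18], [0, 3.07], [-2.55, 2.55]. Speed limits (rad/s): [2.22, 2.22, 2.57, 3.14, 3.14, 3.14].

## Interface

Orientations are given as [roll, pitch, yaw] about the fixed x, y, z axes, in that order (R = Rz(yaw) Ry(pitch) Rx(roll)).
In Python, from station import ctrl, viewer, workorder gives the robot as it stands.
- The arm moves only by the tool play_rows, never from a script. Its argument "commands" is a list of rows, each an object of numbers: "dx", "dy", "dz": the shift along the tool's x, y, z in m; "ax", "ay", "az": the turn, a rotation vector about the tool's x, y, z in degrees. In form: [{"dx": .., "dy": .., "dz": .., "ax": .., "ay": .., "az": ..}, ...]. A call has exactly 5 rows; each row shifts and turns the pose as measured when the row begins, along the tool's axes as they then stand; what a row does not reach is not made up. A row lasts 1/12 s, in which the tool goes at most 41.7 mm and 7.16 degrees, less where a joint would pass 70% of its speed; a pose out of reach is approached as far as the arm can. A call with a gripper value outside its range is refused whole. "claw" is the opening, from 0 (shut) to 1 (fully open), set as the call begins (left out, the last holds). The fingers move at their own pace and stop on an object; "squeeze" is the grip in N (left out, the last holds). Time passes only in rows, so rows that do not move let the fingers close, or fill a call up. It gives the time, the measured TCP pose, the force and the opening at its end, in the units of the state.
- ctrl.get_obs(): the state, without advancing time (a new reading comes with each control period).
- viewer.camera(name): name is "scene" or "top" or "wrist"; returns the picture (420x560x3 uint8, red, green, blue); there is no depth.
- viewer.camera_model(name): a dict with "K" (3x3 intrinsics, pixels), "pose" (4x4, takes a point from camera to world coordinates); the wrist camera has in their place "T_tool_cam" (4x4, takes a point from camera to tool coordinates, whose origin is the TCP and whose axes are the flange's). Camera axes: x right, y down, z forward; pixel columns grow to the right and rows downward; lengths in m; the calibration is good to about 2 mm. A picture is of the moment at which its call begins: read the wrist's pose just before it. camera_model takes no time and is no camera call.
- workorder.hand_in(): hands the job in, once; it reports no verdict.
The state is a dict: "time_s": time; "qpos": joint angles; "joint_vel": joint speeds; "tau": joint torques, N m; "ee_pos": TCP position; "eef_rot": TCP orientation; "force": force on the tool from outside, world axes, zero at the start; "moment": the same for the moment, N m; "grip_width": finger opening in m.
Only numpy, scipy, OpenCV 4.12 (cv2) and the standard library are available. Lean on these libraries where they do the work, as an engineer would, in place of code of your own. Each camera call takes 0.05 s, during which the arm holds its last target. There are 200 camera calls.

## Working session

There is one attempt and no reset: what is moved stays moved. The work goes in short steps, Python scripts to look and compute and a tool call to move; the robot and the scene stay as the last step left them, time stands still between calls to the robot, and variables do not carry over. Pictures are saved under pics/ and viewed, about 8 in all and at most 12, crops included, and the job is handed in when it is done.

Besides the shell and the picture viewer there is one more tool, called in YAML: its name, and indented under it one key for each argument. play_rows: Moves the arm, as the interface text tells. Its arguments: {"type":"object","properties":{"commands":{"type":"array","items":{"type":"object","properties":{"dx":{"type":"number"},"dy":{"type":"number"},"dz":{"type":"number"},"ax":{"type":"number"},"ay":{"type":"number"},"az":{"type":"number"}}}},"claw":{"type":"number"},"squeeze":{"type":"number"}},"required":["commands"]}

```bash
mkdir -p pics; python3 - <<'E'
from station import ctrl, viewer, workorder
import cv2,numpy as np
for n in("top","scene"):
    im=viewer.camera(n); cv2.imwrite(f"pics/{n}0.png",im[:,:,::-1]); m=viewer.camera_model(n); print(n,m["K"],np.round(m["pose"],4).tolist())
print(viewer.camera_model("wrist"))
print(ctrl.get_obs())
E
```

```text
top [[379.79018193   0.         274.58820961]
 [  0.         379.79018193 208.72300051]
 [  0.           0.           1.        ]] [[0.0301, -0.9959, 0.085, 0.4574], [-0.9995, -0.0295, 0.0087, -0.0287], [-0.0061, -0.0852, -0.9963, 0.9865], [0.0, 0.0, 0.0, 1.0]]
scene [[403.30234355   0.         280.77013754]
 [  0.         403.30234355 206.73387063]
 [  0.           0.           1.        ]] [[-0.4301, 0.6825, -0.5909, 1.1568], [0.9028, 0.3225, -0.2846, 0.2513], [-0.0036, -0.6559, -0.7549, 0.9359], [0.0, 0.0, 0.0, 1.0]]
{'K': array([[344.95008264,   0.        , 278.40672917],
       [  0.        , 344.95008264, 215.73926774],
       [  0.        ,   0.        ,   1.        ]]), 'T_tool_cam': array([[ 8.43807541e-04, -9.58115757e-01, -2.86379963e-01,
         8.39942200e-02],
       [ 9.99999574e-01,  7.01286513e-04,  6.00228876e-04,
        -1.01934602e-03],
       [-3.74254339e-04, -2.86380348e-01,  9.58115941e-01,
        -1.70166516e-01],
       [ 0.00000000e+00,  0.00000000e+00,  0.00000000e+00,
         1.00000000e+00]])}
{'time_s': 0.1, 'qpos': array([-1.37058827e+00,  3.00400002e-01,  1.52148395e+00,  1.42839094e-05,
        1.32069901e+00, -6.66150572e-02]), 'joint_vel': array([ 0.00058267, -0.0025925 , -0.00373264, -0.00039166, -0.00218462,
        0.00018798]), 'tau': array([ 1.21961995e-03, -5.32646048e+01, -3.53284800e+01,  7.09606125e-02,
        2.35157524e-02, -6.25227017e-05]), 'ee_pos': array([ 0.14496786, -0.5303304 ,  0.21296641]), 'eef_rot': array([-3.14060546e+00, -7.97263714e-05,  2.66819537e-01]), 'force': array([-0.22793499, -0.38433002,  0.15550306]), 'moment': array([-0.03495978, -0.06001055,  0.03836472]), 'grip_width': 0.09360585347130428}
```

View pics/top0.png

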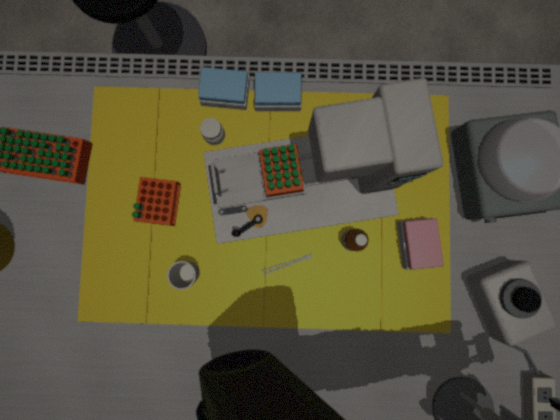

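View pics/scene0.png

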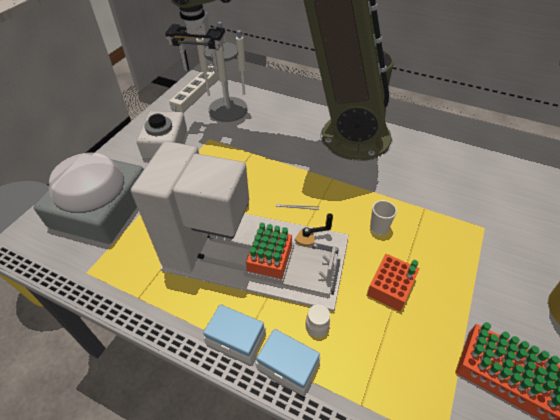

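The top view shows the base plate's corners near (205,151), (218,242) and (397,213), the cam near (258,216) and the grip near (237,232). The push plate is near (214,183). I'll zoom in before measuring.

```bash
python3 - <<'E'
import cv2
im=cv2.imread("pics/top0.png")[130:280,160:360]
cv2.imwrite("pics/crop0.png",cv2.resize(cv2.convertScaleAbs(im,alpha=1.3,beta=10),None,fx=4,fy=4,interpolation=cv2.INTER_CUBIC))
E
```

```text
(no output)
```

View pics/crop0.png

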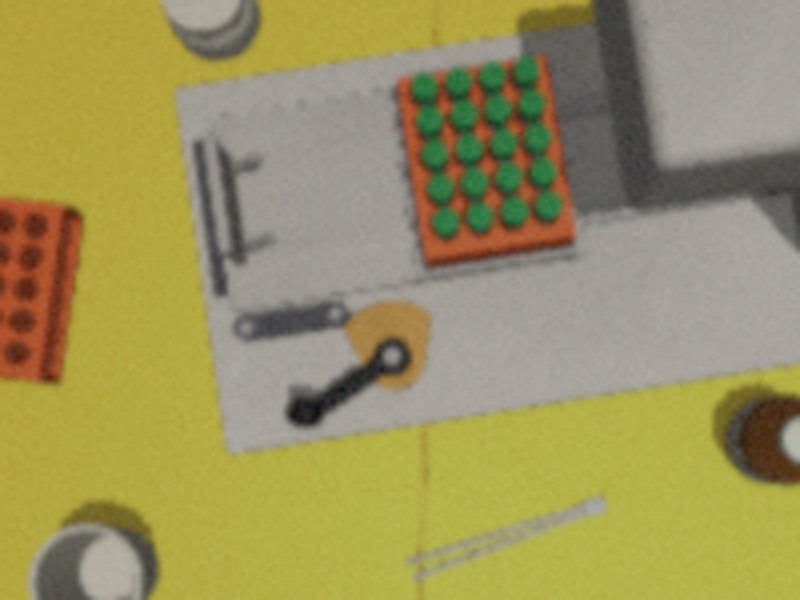

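```bash
cat > h.py <<'E'
import numpy as np
from station import ctrl, viewer, workorder
from scipy.optimize import least_squares
M=viewer.camera_model("top")
def proj(P,m=M):
    P=np.atleast_2d(P); T=np.linalg.inv(m["pose"]); c=P@T[:3,:3].T+T[:3,3]; u=c@m["K"].T; return u[:,:2]/u[:,2:]
def D(p,L):
    x,y,a=p; L=np.atleast_2d(L)/1000; c,s=np.cos(a),np.sin(a)
    return np.c_[x+c*L[:,0]-s*L[:,1], y+s*L[:,0]+c*L[:,1], L[:,2]]
def unproj(uv,z,m=M):
    d=m["pose"][:3,:3]@np.linalg.solve(m["K"],[*uv,1]); o=m["pose"][:3,3]; return o+d*(z-o[2])/d[2]
cr=lambda a:np.array(a)/4+[160,130]
E
python3 - <<'E'
from h import *
L=np.array([[90,190,20],[-150,190,20],[-150,-280,20],[-107,75,56]])
px=np.array([cr([178,88]),cr([230,453]),[397,213],cr([392,356])])
r=least_squares(lambda p:(proj(D(p,L))-px).ravel(),[.45,.05,0])
print(r.x,r.fun.reshape(-1,2))
p=r.x; np.save("p.npy",p)
back=lambda P:((proj(P)-[160,130])*4).round(0).tolist()
print("face top",back(D(p,[[-35,164,108],[35,164,108],[-35,156,108],[35,156,108]])))
g=unproj(cr([305,410]),.106); c=D(p,[-107,75,52])[0]
v=g-c; print("grip",g,"cam",c,"r",np.hypot(*v[:2]),"ang",np.degrees(np.arctan2(v[1],v[0])-p[2])-110)
for n,q,z in[("tw1",[415,572],.0),("tw2",[600,503],0),("beaker",[92,570],.085),("beakerR",[157,570],.085),("bottle",[795,440],.115),("erack",[80,210],.088),("erack2",[58,380],.088),("bottleL",[735,440],.06)]:print(n,unproj(cr(q),z).round(3))
for a in(0,60,120):
  t=np.radians(110+a);print(a,D(p,[-107+62*np.cos(t),75+62*np.sin(t),78]).round(4))
print(D(p,[[0,164,80],[0,44,80]]).round(4))
E
```

```text
[ 0.63076587 -0.03405448  0.19296587] [[-1.55358664 -0.32342299]
 [-0.73177329  0.22764367]
 [ 2.11861033  0.43059567]
 [ 0.13104225 -0.42379079]]
face top [[218.0, 252.0], [200.0, 135.0], [231.0, 250.0], [214.0, 133.0]]
grip [0.47468822 0.06604496 0.106     ] cam [0.51136902 0.01903405 0.052     ] r 0.05962806767850207 ang 6.907414831014933
tw1 [0.375 0.003 0.   ]
tw2 [ 0.423 -0.115  0.   ]
beaker [0.377 0.19  0.085]
beakerR [0.379 0.152 0.085]
bottle [ 0.466 -0.215  0.115]
erack [0.59  0.207 0.088]
erack2 [0.488 0.215 0.088]
bottleL [ 0.465 -0.191  0.06 ]
0 [[0.4794 0.0721 0.078 ]]
60 [[0.4494 0.0179 0.078 ]]
120 [[ 0.4814 -0.0352  0.078 ]]
[[0.5993 0.1269 0.08  ]
 [0.6223 0.0091 0.08  ]]
```

play_rows:
  commands:
    - {"dx": 0.02, "dy": -0.03, "az": 4.24}
    - {"dx": 0.024, "dy": -0.028}
    - {"dx": 0.024, "dy": -0.028}
    - {"dx": 0.024, "dy": -0.028}
    - {"dx": 0.024, "dy": -0.028}
  claw: 0
  squeeze: 20

```text
validation failed for argument at $.co...
```

play_rows:
  commands:
    - {"dx": 0.025, "dy": -0.028}
    - {"dx": 0.025, "dy": -0.028}
    - {"dx": 0.025, "dy": -0.028}
    - {"dx": 0.025, "dy": -0.028}
    - {"dx": 0.025, "dy": -0.028}

```text
validation failed for argument at $.co...
```

play_rows:
  commands:
    - {"dx": 0.027, "dy": -0.026}
    - {"dx": 0.027, "dy": -0.026}
    - {"dx": 0.027, "dy": -0.026}
    - {"dx": 0.027, "dy": -0.026}
    - {"dx": 0.027, "dy": -0.026}

```text
validation failed for argument at $.co...
```

play_rows:
  commands:
    - {"dx": 0.02, "dy": -0.03, "dz": 0, "ax": 0, "ay": 0, "az": 4.24}
    - {"dx": 0.024, "dy": -0.028, "dz": 0, "ax": 0, "ay": 0, "az": 0}
    - {"dx": 0.024, "dy": -0.028, "dz": 0, "ax": 0, "ay": 0, "az": 0}
    - {"dx": 0.024, "dy": -0.028, "dz": 0, "ax": 0, "ay": 0, "az": 0}
    - {"dx": 0.024, "dy": -0.028, "dz": 0, "ax": 0, "ay": 0, "az": 0}
  claw: 0
  squeeze: 20

```text
time_s: 0.52
ee_pos: [0.2284, -0.365, 0.2095]
eef_rot: [-3.135, 0.001, 0.182]
force: [1.1, 0.2, 0.4]
grip_width: 0.0641
```

play_rows:
  commands:
    - {"dx": 0.027, "dy": -0.025, "dz": 0, "ax": 0, "ay": 0, "az": 0}
    - {"dx": 0.027, "dy": -0.025, "dz": 0, "ax": 0, "ay": 0, "az": 0}
    - {"dx": 0.027, "dy": -0.025, "dz": 0, "ax": 0, "ay": 0, "az": 0}
    - {"dx": 0.027, "dy": -0.025, "dz": 0, "ax": 0, "ay": 0, "az": 0}
    - {"dx": 0.027, "dy": -0.025, "dz": 0, "ax": 0, "ay": 0, "az": 0}

```text
time_s: 0.93
ee_pos: [0.3408, -0.2089, 0.2098]
eef_rot: [-3.135, 0.001, 0.179]
force: [1.1, -0.7, -0.2]
grip_width: 0.0307
```

play_rows:
  commands:
    - {"dx": 0.027, "dy": -0.025, "dz": 0, "ax": 0, "ay": 0, "az": 0}
    - {"dx": 0.027, "dy": -0.025, "dz": 0, "ax": 0, "ay": 0, "az": 0}
    - {"dx": 0.027, "dy": -0.025, "dz": 0, "ax": 0, "ay": 0, "az": 0}
    - {"dx": 0.027, "dy": -0.025, "dz": 0, "ax": 0, "ay": 0, "az": 0}
    - {"dx": 0.027, "dy": -0.025, "dz": 0, "ax": 0, "ay": 0, "az": 0}

```text
time_s: 1.35
ee_pos: [0.4546, -0.0524, 0.2105]
eef_rot: [-3.135, 0.001, 0.179]
force: [0.7, -0.7, -0.4]
grip_width: 0.0006
```

play_rows:
  commands:
    - {"dx": 0.02, "dy": -0.02, "dz": 0, "ax": 0, "ay": 0, "az": 0}
    - {"dx": 0.02, "dy": -0.02, "dz": 0, "ax": 0, "ay": 0, "az": 0}
    - {"dx": 0.02, "dy": -0.02, "dz": 0, "ax": 0, "ay": 0, "az": 0}
    - {"dx": 0, "dy": 0, "dz": 0, "ax": 0, "ay": 0, "az": 0}
    - {"dx": 0, "dy": 0, "dz": 0, "ax": 0, "ay": 0, "az": 0}

```text
time_s: 1.77
ee_pos: [0.5064, 0.0275, 0.2088]
eef_rot: [-3.134, 0.004, 0.186]
force: [0.1, 1.0, 0.1]
grip_width: 0.0005
```

```bash
python3 - <<'E'
from h import *
import cv2
o=ctrl.get_obs(); np.savez("w1.npz",p=o["ee_pos"],r=o["eef_rot"]); print(o["time_s"],o["ee_pos"],o["eef_rot"],o["force"],o["grip_width"])
im=viewer.camera("wrist")[:,:,::-1]; cv2.imwrite("pics/w1.png",im)
cv2.imwrite("pics/w1b.png",cv2.resize(cv2.convertScaleAbs(im,alpha=1.3,beta=10),(800,600),interpolation=cv2.INTER_CUBIC))
E
```

```text
1.7667 [0.5064481  0.02753641 0.20883587] [-3.13388223  0.00392243  0.18626827] [0.08408826 0.96087061 0.12939145] 0.00047009262972874585
```

View pics/w1b.png

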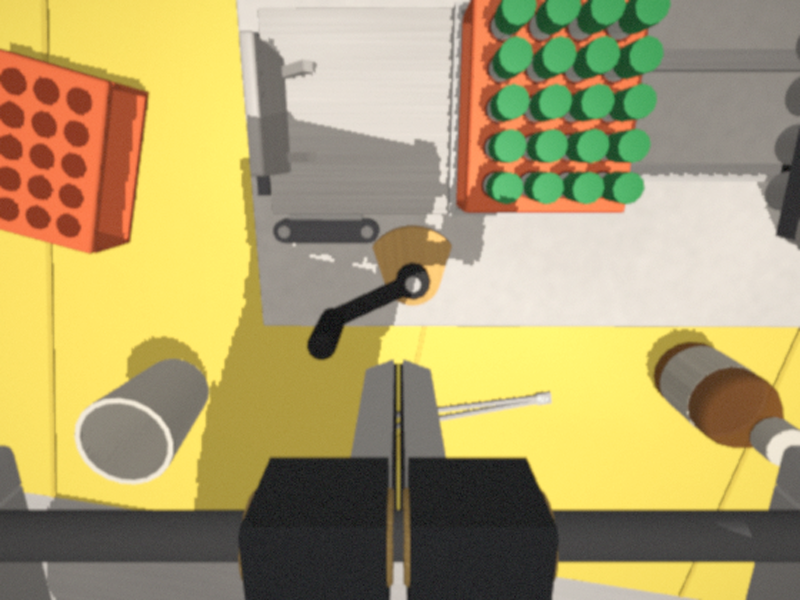

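The close view shows the cam boss at (413,284), the grip top at (321,347) and the plate base corner at (264,325). The push plate's top edge runs from (243,31) to (252,174). I'll refit with these points.

```bash
cat >> h.py <<'E'
from scipy.spatial.transform import Rotation as Ro
def wm(f):
    w=np.load(f); T=np.eye(4); T[:3,:3]=Ro.from_euler("xyz",w["r"]).as_matrix(); T[:3,3]=w["p"]
    m=viewer.camera_model("wrist"); return dict(K=m["K"],pose=T@m["T_tool_cam"])
E
python3 - <<'E'
from h import *
W=wm("w1.npz"); s=.7
L=np.array([[-150,190,20],[-107,75,56],[-35,164,108],[35,164,108]]); px=np.array([[264,325],[413,284],[252,174],[243,31]])*s
L2=np.array([[90,190,20],[-150,190,20],[-107,75,56]]); px2=np.array([cr([178,88]),cr([230,453]),cr([392,356])])
for both in(0,1):
    f=lambda p:np.r_[(proj(D(p,L),W)-px).ravel(),both*(proj(D(p,L2))-px2).ravel()]
    r=least_squares(f,[.63,-.03,.19]); print(r.x,r.fun.reshape(-1,2).round(1).tolist())
    if not both: p=r.x
np.save("p.npy",p)
c=D(p,[-107,75,52])[0]
for n,m,uv,z in(("w",W,[321*s,347*s],.104),("t",M,cr([305,410]),.106)):
    g=unproj(uv,z,m); v=g-c; print(n,g,np.hypot(*v[:2]),np.radians(np.degrees(np.arctan2(v[1],v[0])-p[2])-110))
print("shoe",[unproj(np.array(q)*s,.04,W).round(4) for q in([284,231],[367,231])])
print("tw",unproj(np.array([545,398])*s,0,W),"cam",c,"face",D(p,[0,164,80]))
E
```

```text
[ 0.6294567  -0.03627342  0.17525516] [[-0.8, 0.7], [1.1, 1.0], [0.4, 1.3], [-0.7, -2.0], [-0.0, -0.0], [-0.0, -0.0], [0.0, -0.0]]
[ 0.62953126 -0.03626024  0.176492  ] [[-0.6, 0.9], [1.2, 1.0], [0.5, 1.4], [-0.7, -1.8], [-0.3, -1.1], [-1.0, -0.3], [0.2, -0.3]]
w [0.47500629 0.06991891 0.104     ] 0.06243120962293643 0.0905270412472917
t [0.47468822 0.06604496 0.106     ] 0.059502515666731745 0.13246112878438165
shoe [array([0.528 , 0.1133, 0.04  ]), array([0.5387, 0.0573, 0.04  ])]
tw [ 0.42164387 -0.11313533  0.        ] cam [0.51101876 0.01892128 0.052     ] face [[0.60086176 0.12521444 0.08      ]]
```

play_rows:
  commands:
    - {"dx": 0.002, "dy": -0.03, "dz": 0, "ax": 0, "ay": 0, "az": 0}
    - {"dx": 0.001, "dy": -0.03, "dz": 0, "ax": 0, "ay": 0, "az": 0}
    - {"dx": 0, "dy": 0, "dz": 0.03, "ax": 0, "ay": 0, "az": 0}
    - {"dx": 0, "dy": 0, "dz": 0.03, "ax": 0, "ay": 0, "az": 0}
    - {"dx": 0, "dy": 0, "dz": 0, "ax": 0, "ay": 0, "az": 0}

```text
time_s: 2.23
ee_pos: [0.4966, 0.0849, 0.149]
eef_rot: [-3.135, 0.001, 0.18]
force: [0.4, -0.7, 0.5]
grip_width: 0.0004
```

play_rows:
  commands:
    - {"dx": 0.001, "dy": -0.001, "dz": 0.025, "ax": 0, "ay": 0, "az": 0}
    - {"dx": 0, "dy": 0, "dz": 0.025, "ax": 0, "ay": 0, "az": 0}
    - {"dx": 0, "dy": 0, "dz": 0.022, "ax": 0, "ay": 0, "az": 0}
    - {"dx": 0, "dy": 0, "dz": 0, "ax": 0, "ay": 0, "az": 0}
    - {"dx": 0, "dy": 0, "dz": 0, "ax": 0, "ay": 0, "az": 0}

```text
time_s: 2.65
ee_pos: [0.4984, 0.0821, 0.0806]
eef_rot: [-3.135, -0.003, 0.174]
force: [-0.1, 0.2, 0.4]
grip_width: 0.0003
```

```bash
cat > seg.py <<'E'
import sys
from h import *
# rows from present pose along circle R (m) round the cam, to world angles (deg) given
R=float(sys.argv[1]); o=ctrl.get_obs(); q=o["ee_pos"]; A=Ro.from_euler("xyz",o["eef_rot"]).as_matrix()
c=D(np.load("p.npy"),[-107,75,52])[0]; v=q-c
print("now",q.round(4),"rad",np.hypot(*v[:2]).round(4),"ang",np.degrees(np.arctan2(v[1],v[0])).round(1),"F",o["force"].round(1))
for a in map(float,sys.argv[2:]):
    t=np.radians(a); n=np.array([c[0]+R*np.cos(t),c[1]+R*np.sin(t),q[2]]); print(a,(A.T@(n-q)).round(4)); q=n
E
python3 seg.py .062 105 115 125 135 145 155 165 175 185 195 205 215 225
```

```text
now [0.4984 0.0821 0.0806] rad 0.0644 ang 101.3 F [-0.1  0.2  0.4]
105.0 [-0.004   0.0026 -0.    ]
115.0 [-0.0106  0.0019 -0.    ]
125.0 [-0.0102  0.0037 -0.    ]
135.0 [-0.0094  0.0054 -0.0001]
145.0 [-0.0083  0.0069 -0.0001]
155.0 [-0.0069  0.0083 -0.0001]
165.0 [-0.0054  0.0094 -0.0001]
175.0 [-0.0037  0.0102 -0.0001]
185.0 [-0.0019  0.0106 -0.0001]
195.0 [ 0.      0.0108 -0.0001]
205.0 [ 0.0019  0.0106 -0.0001]
215.0 [ 0.0037  0.0102 -0.0001]
225.0 [ 0.0054  0.0094 -0.    ]
```

play_rows:
  commands:
    - {"dx": -0.004, "dy": 0.0026, "dz": 0, "ax": 0, "ay": 0, "az": 0}
    - {"dx": -0.0106, "dy": 0.0019, "dz": 0, "ax": 0, "ay": 0, "az": 0}
    - {"dx": -0.0102, "dy": 0.0037, "dz": 0, "ax": 0, "ay": 0, "az": 0}
    - {"dx": -0.0094, "dy": 0.0054, "dz": 0, "ax": 0, "ay": 0, "az": 0}
    - {"dx": -0.0083, "dy": 0.0069, "dz": 0, "ax": 0, "ay": 0, "az": 0}

```text
time_s: 3.07
ee_pos: [0.4646, 0.0519, 0.0895]
eef_rot: [-3.138, -0.02, 0.173]
force: [5.8, 2.5, -3.2]
grip_width: 0.0006
```

```bash
python3 seg.py .062 140 150 160 170 180 190 200 210
```

```text
now [0.4646 0.0519 0.0895] rad 0.0569 ang 144.6 F [ 5.8  2.5 -3.2]
140.0 [ 0.0001 -0.0069  0.    ]
150.0 [-0.0076  0.0076 -0.0002]
160.0 [-0.0062  0.0089 -0.0002]
170.0 [-0.0046  0.0098 -0.0001]
180.0 [-0.0028  0.0104 -0.0001]
190.0 [-0.0009  0.0108 -0.0001]
200.0 [ 0.001   0.0108 -0.    ]
210.0 [0.0028 0.0104 0.    ]
```

play_rows:
  commands:
    - {"dx": -0.009, "dy": 0.003, "dz": 0.005, "ax": 0, "ay": 1.1, "az": 0}
    - {"dx": -0.0082, "dy": 0.0089, "dz": 0.005, "ax": 0, "ay": 0, "az": 0}
    - {"dx": -0.0046, "dy": 0.0098, "dz": 0.003, "ax": 0, "ay": 0, "az": 0}
    - {"dx": -0.0028, "dy": 0.0104, "dz": 0.001, "ax": 0, "ay": 0, "az": 0}
    - {"dx": 0, "dy": 0, "dz": 0, "ax": 0, "ay": 0, "az": 0}

```text
time_s: 3.48
ee_pos: [0.4492, 0.0129, 0.0849]
eef_rot: [-3.14, -0.058, 0.172]
force: [0.5, 1.0, 0.0]
grip_width: 0.0006
```

```bash
python3 seg.py .062 180 190 200 210 220 225
```

```text
now [0.4492 0.0129 0.0849] rad 0.0621 ang -174.5 F [0.5 1.  0. ]
180.0 [ 0.0008 -0.0059  0.0001]
190.0 [-0.0009  0.0108 -0.0001]
200.0 [0.001  0.0108 0.    ]
210.0 [0.0028 0.0104 0.0001]
220.0 [0.0046 0.0098 0.0002]
225.0 [0.0029 0.0046 0.0002]
```

play_rows:
  commands:
    - {"dx": -0.0005, "dy": 0.009, "dz": 0.002, "ax": 0, "ay": -2, "az": 0}
    - {"dx": 0.001, "dy": 0.0108, "dz": 0.002, "ax": 0, "ay": -1.3, "az": 0}
    - {"dx": 0.0028, "dy": 0.0104, "dz": 0, "ax": 0, "ay": 0, "az": 0}
    - {"dx": 0.003, "dy": 0.006, "dz": 0, "ax": 0, "ay": 0, "az": 0}
    - {"dx": 0, "dy": 0, "dz": 0, "ax": 0, "ay": 0, "az": 0}

```text
time_s: 3.9
ee_pos: [0.4626, -0.0214, 0.0863]
eef_rot: [-3.136, -0.002, 0.17]
force: [-6.9, 8.7, -2.3]
grip_width: 0.0004
```

```bash
python3 seg.py .062 220 225 230; python3 - <<'E'
from h import *
import cv2
o=ctrl.get_obs(); print(o["time_s"],o["eef_rot"]); np.savez("w2.npz",p=o["ee_pos"],r=o["eef_rot"])
im=viewer.camera("wrist")[:,:,::-1]
cv2.imwrite("pics/w2.png",cv2.resize(cv2.convertScaleAbs(im,alpha=1.3,beta=10),(800,600),interpolation=cv2.INTER_CUBIC))
E
```

```text
now [ 0.4626 -0.0214  0.0863] rad 0.063 ang -140.2 F [-6.9  8.7 -2.3]
220.0 [ 0.0009 -0.0003  0.    ]
225.0 [ 0.0029  0.0045 -0.    ]
230.0 [ 0.0033  0.0043 -0.    ]
3.9 [-3.13622397e+00 -1.68356929e-03  1.69918695e-01]
```

View pics/w2.png

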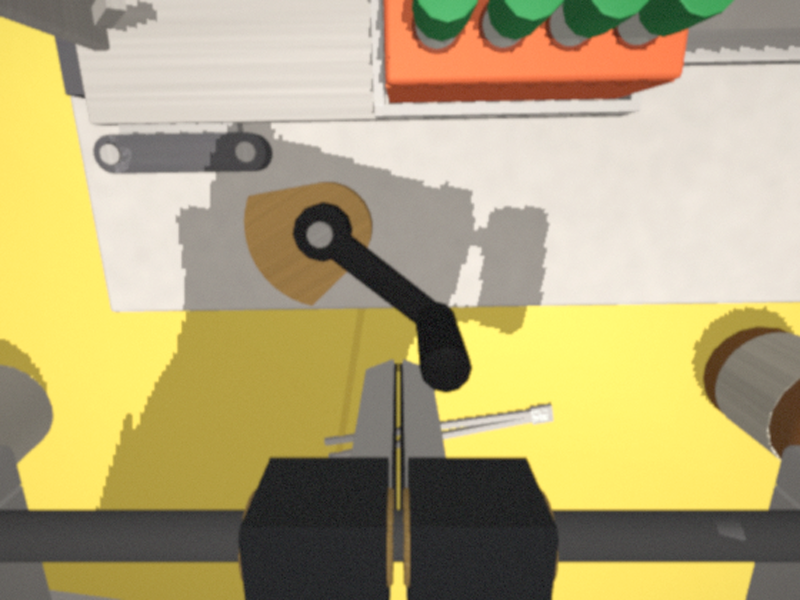

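play_rows:
  commands:
    - {"dx": 0.003, "dy": 0.005, "dz": 0.002, "ax": 0, "ay": 0, "az": 0}
    - {"dx": 0.003, "dy": 0.004, "dz": 0, "ax": 0, "ay": 0, "az": 0}
    - {"dx": 0, "dy": 0, "dz": 0, "ax": 0, "ay": 0, "az": 0}
    - {"dx": 0, "dy": 0, "dz": 0, "ax": 0, "ay": 0, "az": 0}
    - {"dx": 0, "dy": 0, "dz": 0, "ax": 0, "ay": 0, "az": 0}

```text
time_s: 4.37
ee_pos: [0.4609, -0.0253, 0.0848]
eef_rot: [-3.124, 0.021, 0.17]
force: [0.6, -0.1, -1.0]
grip_width: 0.0008
```

```bash
python3 seg.py .062 ; python3 - <<'E'
from h import *
W=wm("w2.npz"); p=np.load("p.npy"); c=D(p,[-107,75,52])[0]
b=unproj(np.array([320,234])*.7,.056,W)
for uv,z in(([433,312],.054),([446,370],.106)):
    g=unproj(np.array(uv)*.7,z,W); v=g-c; print(g,b,c,np.hypot(*v[:2]),np.radians((np.degrees(np.arctan2(v[1],v[0])-p[2])%360)-110))
E
```

```text
now [ 0.4609 -0.0253  0.0848] rad 0.0669 ang -138.6 F [ 0.6 -0.1 -1. ]
[ 0.48650278 -0.03164954  0.054     ] [0.51177984 0.0201696  0.056     ] [0.51101876 0.01892128 0.052     ] 0.05620001645592229 2.1658698658196576
[ 0.48256116 -0.03343004  0.106     ] [0.51177984 0.0201696  0.056     ] [0.51101876 0.01892128 0.052     ] 0.05958604115461574 2.119363845415171
```

play_rows:
  commands:
    - {"dx": -0.015, "dy": -0.005, "dz": -0.01, "ax": -1, "ay": 1.2, "az": 0}
    - {"dx": -0.01, "dy": -0.005, "dz": -0.03, "ax": 0, "ay": 0, "az": 0}
    - {"dx": 0, "dy": 0, "dz": -0.04, "ax": 0, "ay": 0, "az": 0}
    - {"dx": 0, "dy": 0, "dz": -0.03, "ax": 0, "ay": 0, "az": 0}
    - {"dx": 0.02, "dy": -0.02, "dz": 0, "ax": 0, "ay": 0, "az": 0}

```text
time_s: 4.78
ee_pos: [0.45, 0.001, 0.2009]
eef_rot: [3.138, -0.003, 0.166]
force: [1.1, -0.1, 1.1]
grip_width: 0.0007
```

play_rows:
  commands:
    - {"dx": 0.028, "dy": -0.026, "dz": 0, "ax": 0, "ay": 0, "az": 0}
    - {"dx": 0.028, "dy": -0.026, "dz": 0, "ax": 0, "ay": 0, "az": 0}
    - {"dx": 0.028, "dy": -0.026, "dz": 0, "ax": 0, "ay": 0, "az": 0}
    - {"dx": 0.028, "dy": -0.026, "dz": 0, "ax": 0, "ay": 0, "az": 0}
    - {"dx": 0.028, "dy": -0.026, "dz": 0, "ax": 0, "ay": 0, "az": 0}

```text
time_s: 5.2
ee_pos: [0.5736, 0.1564, 0.2097]
eef_rot: [3.135, -0.02, 0.16]
force: [1.7, -1.2, 0.4]
grip_width: 0.0003
```

```bash
cat > pos.py <<'E'
import sys
from h import *
o=ctrl.get_obs(); q=o["ee_pos"]; p=np.load("p.npy"); A=Ro.from_euler("xyz",o["eef_rot"]).as_matrix()
c,s=np.cos(p[2]),np.sin(p[2]); v=q[:2]-p[:2]
print("t",o["time_s"],"dec",(1e3*np.r_[c*v[0]+s*v[1],-s*v[0]+c*v[1],q[2]]).round(1),"rot",o["eef_rot"].round(3),"F",o["force"].round(1))
if len(sys.argv)>3: print("tool delta",(A.T@(D(p,[float(a) for a in sys.argv[1:4]])[0]-q)).round(4))
E
python3 pos.py 0 200 200
```

```text
t 5.2 dec [-21.4 199.5 209.7] rot [ 3.135 -0.02   0.16 ] F [ 1.7 -1.2  0.4]
tool delta [ 0.0212 -0.0009  0.0101]
```

play_rows:
  commands:
    - {"dx": 0.02, "dy": 0, "dz": 0.01, "ax": 0.3, "ay": -1.1, "az": -0.9}
    - {"dx": 0, "dy": 0, "dz": 0.035, "ax": 0, "ay": 0, "az": 0}
    - {"dx": 0, "dy": 0, "dz": 0.035, "ax": 0, "ay": 0, "az": 0}
    - {"dx": 0, "dy": 0, "dz": 0.03, "ax": 0, "ay": 0, "az": 0}
    - {"dx": 0, "dy": 0, "dz": 0, "ax": 0, "ay": 0, "az": 0}

```text
time_s: 5.62
ee_pos: [0.6014, 0.1671, 0.0994]
eef_rot: [3.14, -0.013, 0.182]
force: [-1.3, 0.0, -1.0]
grip_width: 0.0006
```

```bash
python3 pos.py 0 177 75
```

```text
t 5.6167 dec [  7.9 205.1  99.4] rot [ 3.14  -0.013  0.182] F [-1.3  0.  -1. ]
tool delta [-0.0084  0.028   0.0243]
```

play_rows:
  commands:
    - {"dx": -0.008, "dy": 0.004, "dz": 0.022, "ax": 0, "ay": 0, "az": 0}
    - {"dx": 0, "dy": 0.008, "dz": 0.002, "ax": 0, "ay": 0, "az": 0}
    - {"dx": 0, "dy": 0.008, "dz": 0, "ax": 0, "ay": 0, "az": 0}
    - {"dx": 0, "dy": 0.006, "dz": 0, "ax": 0, "ay": 0, "az": 0}
    - {"dx": 0, "dy": 0.006, "dz": 0, "ax": 0, "ay": 0, "az": 0}

```text
time_s: 6.03
ee_pos: [0.6033, 0.1329, 0.0823]
eef_rot: [3.14, -0.02, 0.183]
force: [-1.0, 3.6, -1.9]
grip_width: 0.0007
```

```bash
python3 pos.py 0 56 75
```

```text
t 6.0333 dec [  3.8 171.2  82.3] rot [ 3.14  -0.02   0.183] F [-1.   3.6 -1.9]
tool delta [-0.0048  0.1151  0.0074]
```

play_rows:
  commands:
    - {"dx": -0.002, "dy": 0.008, "dz": 0.004, "ax": 0, "ay": -1, "az": 0}
    - {"dx": -0.002, "dy": 0.008, "dz": 0.002, "ax": 0, "ay": 0, "az": 0}
    - {"dx": 0, "dy": 0.008, "dz": 0, "ax": 0, "ay": 0, "az": 0}
    - {"dx": 0, "dy": 0.008, "dz": 0, "ax": 0, "ay": 0, "az": 0}
    - {"dx": 0, "dy": 0.008, "dz": 0, "ax": 0, "ay": 0, "az": 0}

```text
time_s: 6.45
ee_pos: [0.6095, 0.0895, 0.0807]
eef_rot: [3.141, -0.008, 0.182]
force: [0.9, 3.5, -2.1]
grip_width: 0.0005
```

```bash
python3 pos.py 0 56 75
```

```text
t 6.45 dec [  2.3 127.3  80.7] rot [ 3.141 -0.008  0.182] F [ 0.9  3.5 -2.1]
tool delta [-0.0029  0.0713  0.0057]
```

play_rows:
  commands:
    - {"dx": -0.001, "dy": 0.008, "dz": 0.002, "ax": 0, "ay": -0.5, "az": 0}
    - {"dx": -0.001, "dy": 0.008, "dz": 0.001, "ax": 0, "ay": 0, "az": 0}
    - {"dx": 0, "dy": 0.008, "dz": 0.001, "ax": 0, "ay": 0, "az": 0}
    - {"dx": 0, "dy": 0.008, "dz": 0, "ax": 0, "ay": 0, "az": 0}
    - {"dx": 0, "dy": 0.008, "dz": 0, "ax": 0, "ay": 0, "az": 0}

```text
time_s: 6.87
ee_pos: [0.6161, 0.0452, 0.0773]
eef_rot: [3.141, -0.001, 0.182]
force: [1.2, 4.7, 1.5]
grip_width: 0.0004
```

play_rows:
  commands:
    - {"dx": 0, "dy": 0.006, "dz": 0.001, "ax": 0, "ay": 0, "az": 0}
    - {"dx": 0, "dy": 0.005, "dz": 0.001, "ax": 0, "ay": 0, "az": 0}
    - {"dx": 0, "dy": 0.005, "dz": 0, "ax": 0, "ay": 0, "az": 0}
    - {"dx": 0, "dy": 0.004, "dz": 0, "ax": 0, "ay": 0, "az": 0}
    - {"dx": 0, "dy": 0.003, "dz": 0, "ax": 0, "ay": 0, "az": 0}

```text
time_s: 7.28
ee_pos: [0.6204, 0.0211, 0.0753]
eef_rot: [-3.138, -0.0, 0.181]
force: [-7.8, 39.2, 8.5]
grip_width: 0.0005
```

```bash
python3 pos.py 0 56 75
```

```text
t 7.2833 dec [ 1.1 58.1 75.3] rot [-3.138 -0.     0.181] F [-7.8 39.2  8.5]
tool delta [-0.0011  0.0021  0.0003]
```

The force has risen to 39 N at decapper y = 58, which fits the stop. I'll back off, lift and look.

play_rows:
  commands:
    - {"dx": 0, "dy": 0.001, "dz": 0, "ax": 0, "ay": 0, "az": 0}
    - {"dx": 0, "dy": 0, "dz": 0, "ax": 0, "ay": 0, "az": 0}
    - {"dx": 0, "dy": -0.02, "dz": 0, "ax": 0, "ay": 0, "az": 0}
    - {"dx": 0, "dy": -0.015, "dz": -0.03, "ax": 0, "ay": 0, "az": 0}
    - {"dx": 0, "dy": 0, "dz": -0.04, "ax": 0, "ay": 0, "az": 0}

```text
time_s: 7.7
ee_pos: [0.6102, 0.055, 0.1384]
eef_rot: [-3.135, 0.016, 0.181]
force: [-0.3, -0.4, 0.2]
grip_width: 0.0007
```

play_rows:
  commands:
    - {"dx": -0.03, "dy": 0, "dz": -0.03, "ax": 0, "ay": 0, "az": 0}
    - {"dx": -0.035, "dy": 0, "dz": -0.02, "ax": 0, "ay": 0, "az": 0}
    - {"dx": -0.035, "dy": 0, "dz": 0, "ax": 0, "ay": 0, "az": 0}
    - {"dx": -0.035, "dy": 0, "dz": 0, "ax": 0, "ay": 0, "az": 0}
    - {"dx": 0, "dy": 0, "dz": 0, "ax": 0, "ay": 0, "az": 0}

```text
time_s: 8.12
ee_pos: [0.4748, 0.0288, 0.1971]
eef_rot: [-3.139, 0.009, 0.183]
force: [-0.0, 1.1, -0.1]
grip_width: 0.0004
```

```bash
python3 pos.py 0 56 75; python3 - <<'E'
from h import *
import cv2
o=ctrl.get_obs(); np.savez("w3.npz",p=o["ee_pos"],r=o["eef_rot"])
im=viewer.camera("wrist")[:,:,::-1]
cv2.imwrite("pics/w3.png",cv2.resize(cv2.convertScaleAbs(im,alpha=1.3,beta=10),(800,600),interpolation=cv2.INTER_CUBIC))
E
```

```text
t 8.1167 dec [-140.9   91.1  197.1] rot [-3.139  0.009  0.183] F [-0.   1.1 -0.1]
tool delta [0.1418 0.0364 0.1208]
```

View pics/w3.png

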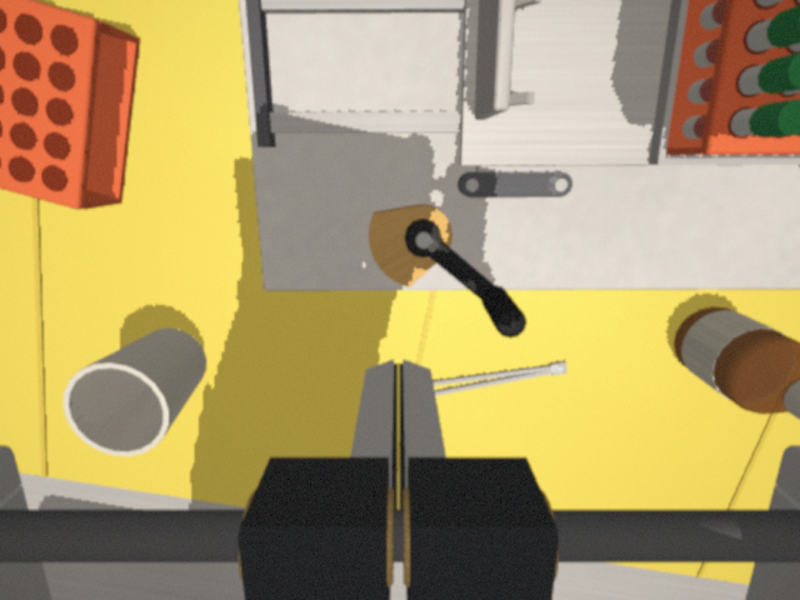

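play_rows:
  commands:
    - {"dx": 0.008, "dy": 0.036, "dz": 0, "ax": 0, "ay": 0, "az": 0}
    - {"dx": 0.008, "dy": 0.036, "dz": 0, "ax": 0, "ay": 0, "az": 0}
    - {"dx": 0, "dy": 0.009, "dz": 0.02, "ax": 0, "ay": 0, "az": 0}
    - {"dx": 0, "dy": 0, "dz": 0.02, "ax": 0, "ay": 0, "az": 0}
    - {"dx": 0, "dy": 0, "dz": 0, "ax": 0, "ay": 0, "az": 0}

```text
time_s: 8.58
ee_pos: [0.5124, -0.0525, 0.1573]
eef_rot: [3.14, 0.003, 0.184]
force: [-0.5, -0.1, -0.4]
grip_width: 0.0004
```

```bash
python3 pos.py -125 8 76; python3 - <<'E'
from h import *
W=wm("w3.npz"); s=.7
a=[unproj(np.array(q)*s,.04,W) for q in([476,184],[560,184])]; b=np.array([[.528,.1133],[.5387,.0573]])
print("shoe travel",[np.hypot(*(x[:2]-y)).round(4) for x,y in zip(a,b)])
p=np.load("p.npy"); c=D(p,[-107,75,52])[0]; g=unproj(np.array([510,322])*s,.106,W); v=g-c
print(g,np.hypot(*v[:2]),np.radians((np.degrees(np.arctan2(v[1],v[0])-p[2])%360)-110))
E
```

```text
t 8.5833 dec [-118.1    4.5  157.3] rot [3.14e+00 3.00e-03 1.84e-01] F [-0.5 -0.1 -0.4]
tool delta [-0.0066 -0.0037  0.0813]
shoe travel [np.float64(0.1225), np.float64(0.1195)]
[ 0.48310285 -0.03226066  0.106     ] 0.058299996246271385 2.1179477158374787
```

The shoe has travelled about 121 mm, so the carriage is home, and the cam reads about 2.1. I'll lower the fingers beside the grip and swing it back.

play_rows:
  commands:
    - {"dx": -0.003, "dy": 0, "dz": 0.028, "ax": 0, "ay": 0, "az": 0}
    - {"dx": -0.001, "dy": 0, "dz": 0.028, "ax": 0, "ay": 0, "az": 0}
    - {"dx": 0, "dy": 0, "dz": 0.025, "ax": 0, "ay": 0, "az": 0}
    - {"dx": 0, "dy": 0, "dz": 0, "ax": 0, "ay": 0, "az": 0}
    - {"dx": 0, "dy": 0, "dz": 0, "ax": 0, "ay": 0, "az": 0}

```text
time_s: 9.0
ee_pos: [0.5124, -0.054, 0.0761]
eef_rot: [3.138, 0.002, 0.184]
force: [-0.1, 0.1, 0.4]
grip_width: 0.0006
```

```bash
python3 seg.py .062 260 250 240 230 220 210 200 190
```

```text
now [ 0.5124 -0.054   0.0761] rad 0.073 ang -88.9 F [-0.1  0.1  0.4]
260.0 [-0.0098 -0.0139 -0.    ]
250.0 [-0.0097 -0.0047  0.    ]
240.0 [-0.0088 -0.0063 -0.    ]
230.0 [-0.0076 -0.0077 -0.    ]
220.0 [-0.0061 -0.0089 -0.    ]
210.0 [-0.0045 -0.0098 -0.    ]
200.0 [-0.0027 -0.0105 -0.    ]
190.0 [-0.0008 -0.0108 -0.    ]
```

play_rows:
  commands:
    - {"dx": -0.0098, "dy": -0.007, "dz": 0, "ax": 0, "ay": 0, "az": 0}
    - {"dx": -0.0105, "dy": -0.0055, "dz": 0, "ax": 0, "ay": 0, "az": 0}
    - {"dx": -0.0095, "dy": -0.0065, "dz": 0, "ax": 0, "ay": 0, "az": 0}
    - {"dx": -0.0085, "dy": -0.0077, "dz": 0, "ax": 0, "ay": 0, "az": 0}
    - {"dx": 0, "dy": 0, "dz": 0, "ax": 0, "ay": 0, "az": 0}

```text
time_s: 9.42
ee_pos: [0.4744, -0.0347, 0.0846]
eef_rot: [3.134, -0.008, 0.186]
force: [0.1, -0.4, 0.8]
grip_width: 0.0004
```

```bash
python3 seg.py .062 230 220 210 200 190 180 170;python3 pos.py
```

```text
now [ 0.4744 -0.0347  0.0846] rad 0.0649 ang -124.3 F [ 0.1 -0.4  0.8]
230.0 [-0.0021 -0.0066 -0.0001]
220.0 [-0.0061 -0.0089 -0.0001]
210.0 [-0.0045 -0.0098 -0.0001]
200.0 [-0.0027 -0.0105 -0.0001]
190.0 [-0.0008 -0.0108 -0.0001]
180.0 [ 0.0011 -0.0108 -0.0001]
170.0 [ 0.0029 -0.0104 -0.0001]
t 9.4167 dec [-152.4   28.6   84.6] rot [ 3.134 -0.008  0.186] F [ 0.1 -0.4  0.8]
```

play_rows:
  commands:
    - {"dx": -0.0025, "dy": -0.0066, "dz": 0.005, "ax": 0, "ay": -0.5, "az": 0}
    - {"dx": -0.0061, "dy": -0.0089, "dz": 0.003, "ax": 0, "ay": 0, "az": 0}
    - {"dx": -0.0045, "dy": -0.0098, "dz": 0.001, "ax": 0, "ay": 0, "az": 0}
    - {"dx": -0.0027, "dy": -0.0105, "dz": 0.001, "ax": 0, "ay": 0, "az": 0}
    - {"dx": -0.0008, "dy": -0.0108, "dz": 0, "ax": 0, "ay": 0, "az": 0}

```text
time_s: 9.83
ee_pos: [0.4525, 0.0093, 0.0779]
eef_rot: [3.129, -0.007, 0.184]
force: [3.4, -3.7, -0.8]
grip_width: 0.0006
```

```bash
python3 seg.py .062 180 170 160 150 140 130;python3 pos.py
```

```text
now [0.4525 0.0093 0.0779] rad 0.0593 ang -170.6 F [ 3.4 -3.7 -0.8]
180.0 [-0.0016 -0.0101 -0.0001]
170.0 [ 0.0029 -0.0104 -0.0001]
160.0 [ 0.0047 -0.0097 -0.0001]
150.0 [ 0.0063 -0.0088 -0.0001]
140.0 [ 0.0077 -0.0076 -0.    ]
130.0 [ 0.0089 -0.0061 -0.    ]
t 9.8333 dec [-166.3   75.7   77.9] rot [ 3.129 -0.007  0.184] F [ 3.4 -3.7 -0.8]
```

play_rows:
  commands:
    - {"dx": -0.003, "dy": -0.0101, "dz": 0, "ax": 0.5, "ay": 0, "az": 0}
    - {"dx": 0.002, "dy": -0.0108, "dz": 0, "ax": 0, "ay": 0, "az": 0}
    - {"dx": 0.0042, "dy": -0.01, "dz": 0, "ax": 0, "ay": 0, "az": 0}
    - {"dx": 0.006, "dy": -0.009, "dz": 0, "ax": 0, "ay": 0, "az": 0}
    - {"dx": 0, "dy": 0, "dz": 0, "ax": 0, "ay": 0, "az": 0}

```text
time_s: 10.25
ee_pos: [0.451, 0.0571, 0.0769]
eef_rot: [3.14, -0.003, 0.187]
force: [-0.6, -0.3, 1.0]
grip_width: 0.0003
```

```bash
python3 seg.py .062 150 145 140 135 130 ;python3 pos.py
```

```text
now [0.451  0.0571 0.0769] rad 0.0711 ang 147.5 F [-0.6 -0.3  1. ]
150.0 [0.0048 0.0082 0.    ]
145.0 [ 0.0037 -0.0039  0.    ]
140.0 [ 0.004  -0.0036  0.    ]
135.0 [ 0.0043 -0.0032  0.    ]
130.0 [ 0.0046 -0.0028  0.    ]
t 10.25 dec [-159.4  123.1   76.9] rot [ 3.14e+00 -3.00e-03  1.87e-01] F [-0.6 -0.3  1. ]
```

play_rows:
  commands:
    - {"dx": 0.006, "dy": -0.001, "dz": 0, "ax": 0, "ay": 0, "az": 0}
    - {"dx": 0.006, "dy": -0.003, "dz": 0, "ax": 0, "ay": 0, "az": 0}
    - {"dx": 0.005, "dy": -0.003, "dz": 0, "ax": 0, "ay": 0, "az": 0}
    - {"dx": 0.004, "dy": -0.002, "dz": 0, "ax": 0, "ay": 0, "az": 0}
    - {"dx": 0, "dy": 0, "dz": 0, "ax": 0, "ay": 0, "az": 0}

```text
time_s: 10.67
ee_pos: [0.4618, 0.069, 0.0743]
eef_rot: [3.139, 0.025, 0.19]
force: [-1.4, -0.0, 0.9]
grip_width: 0.0004
```

```bash
python3 seg.py .062 135 130 ;python3 pos.py; python3 - <<'E'
from h import *
import cv2
o=ctrl.get_obs(); np.savez("w4.npz",p=o["ee_pos"],r=o["eef_rot"])
im=viewer.camera("wrist")[:,:,::-1]
cv2.imwrite("pics/w4.png",cv2.resize(cv2.convertScaleAbs(im,alpha=1.3,beta=10),(800,600),interpolation=cv2.INTER_CUBIC))
E
```

```text
now [0.4618 0.069  0.0743] rad 0.0703 ang 134.5 F [-1.4 -0.   0.9]
135.0 [ 0.0041  0.0072 -0.0001]
130.0 [ 0.0046 -0.0028 -0.0001]
t 10.6667 dec [-146.8  132.9   74.3] rot [3.139 0.025 0.19 ] F [-1.4 -0.   0.9]
```

View pics/w4.png

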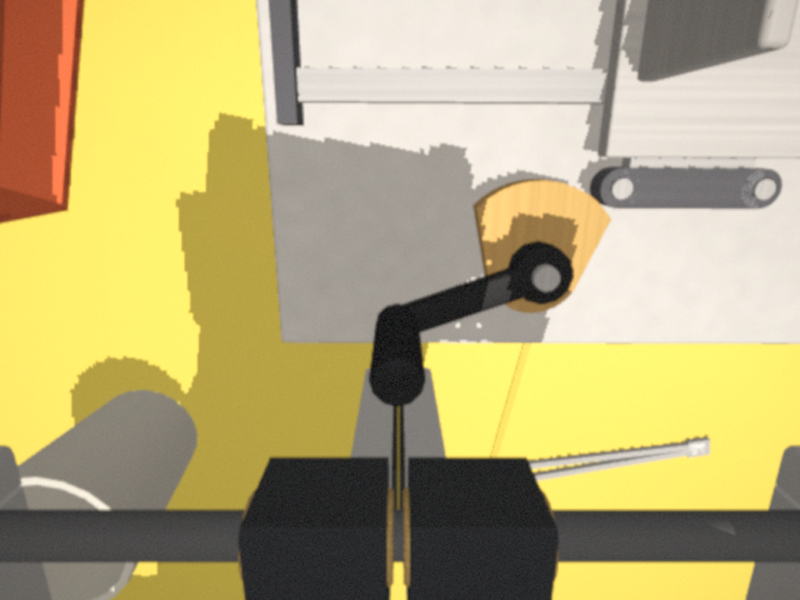

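The lever now points about 16° below the image's left axis, so the cam is near its locked stop, and the lobe sits behind the shoe. One more nudge should confirm the stop.

play_rows:
  commands:
    - {"dx": 0.005, "dy": 0, "dz": 0, "ax": 0, "ay": 0, "az": 0}
    - {"dx": 0.005, "dy": 0, "dz": 0, "ax": 0, "ay": 0, "az": 0}
    - {"dx": 0.003, "dy": 0, "dz": 0, "ax": 0, "ay": 0, "az": 0}
    - {"dx": 0.003, "dy": 0, "dz": 0, "ax": 0, "ay": 0, "az": 0}
    - {"dx": 0.003, "dy": 0, "dz": 0, "ax": 0, "ay": 0, "az": 0}

```text
time_s: 11.13
ee_pos: [0.4616, 0.0701, 0.0729]
eef_rot: [-3.14, 0.079, 0.19]
force: [-32.6, -6.5, 31.0]
grip_width: 0.0002
```

```bash
python3 pos.py
```

```text
t 11.1333 dec [-146.8  134.1   72.9] rot [-3.14   0.079  0.19 ] F [-32.6  -6.5  31. ]
```

The force rose to 33 N with no movement, so it is on the stop. I'll back off and clear the scene.

play_rows:
  commands:
    - {"dx": -0.012, "dy": 0, "dz": -0.002, "ax": 0, "ay": 2, "az": 0}
    - {"dx": -0.012, "dy": 0, "dz": -0.01, "ax": 0, "ay": 2, "az": 0}
    - {"dx": 0, "dy": 0, "dz": -0.035, "ax": 0, "ay": 0, "az": 0}
    - {"dx": 0, "dy": 0, "dz": -0.04, "ax": 0, "ay": 0, "az": 0}
    - {"dx": 0, "dy": 0, "dz": -0.04, "ax": 0, "ay": 0, "az": 0}

```text
time_s: 11.55
ee_pos: [0.4353, 0.065, 0.1981]
eef_rot: [-3.137, 0.024, 0.188]
force: [0.9, 0.2, 0.1]
grip_width: 0.0006
```

play_rows:
  commands:
    - {"dx": -0.02, "dy": 0, "dz": -0.02, "ax": 0, "ay": 0, "az": 0}
    - {"dx": -0.02, "dy": 0, "dz": -0.01, "ax": 0, "ay": 0, "az": 0}
    - {"dx": -0.02, "dy": 0, "dz": 0, "ax": 0, "ay": 0, "az": 0}
    - {"dx": 0, "dy": 0, "dz": 0, "ax": 0, "ay": 0, "az": 0}
    - {"dx": 0, "dy": 0, "dz": 0, "ax": 0, "ay": 0, "az": 0}

```text
time_s: 11.97
ee_pos: [0.3792, 0.0536, 0.2403]
eef_rot: [-3.138, 0.007, 0.187]
force: [0.3, 0.1, 0.5]
grip_width: 0.0002
```

```bash
python3 pos.py; python3 - <<'E'
from h import *
import cv2
o=ctrl.get_obs(); np.savez("w5.npz",p=o["ee_pos"],r=o["eef_rot"])
im=viewer.camera("wrist")[:,:,::-1]
cv2.imwrite("pics/w5.png",cv2.resize(cv2.convertScaleAbs(im,alpha=1.3,beta=10),(800,600),interpolation=cv2.INTER_CUBIC))
E
```

```text
t 11.9667 dec [-230.8  132.2  240.3] rot [-3.138  0.007  0.187] F [0.3 0.1 0.5]
```

View pics/w5.png

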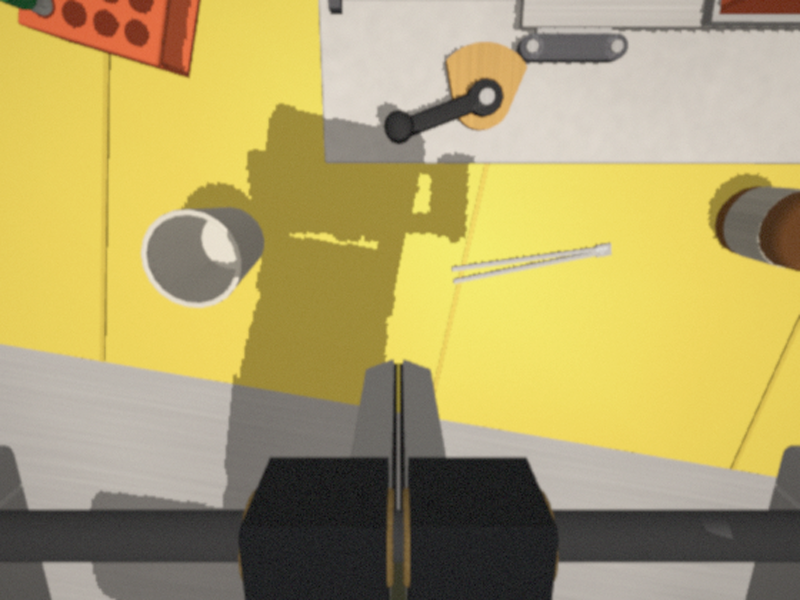

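The lobe is up behind the shoe, with the lever grip at (399,128), the boss at (485,97) and the shoe ends at (533,46) and (617,46). I'll check these numbers and look at the rack in the scene camera.

```bash
python3 - <<'E'
from h import *
import cv2
W=wm("w5.npz"); p=np.load("p.npy"); s=.7
b=unproj(np.array([485,97])*s,.056,W)
g=unproj(np.array([399,128])*s,.106,W); v=g-b
print("boss",b,"grip r",np.hypot(*v[:2]),"cam",np.radians(np.degrees(np.arctan2(v[1],v[0])-p[2])-110))
a=[unproj(np.array(q)*s,.04,W) for q in([533,46],[617,46])]; bb=np.array([[.528,.1133],[.5387,.0573]])
print("travel",[np.hypot(*(x[:2]-y)).round(4) for x,y in zip(a,bb)])
im=viewer.camera("scene")[:,:,::-1][120:400,100:480]
cv2.imwrite("pics/s1.png",cv2.resize(im,None,fx=2.1,fy=2.1,interpolation=cv2.INTER_CUBIC))
E
```

```text
boss [0.51096364 0.02123647 0.056     ] grip r 0.06114551083031759 cam 0.03253742130533195
travel [np.float64(0.1205), np.float64(0.1201)]
```

View pics/s1.png

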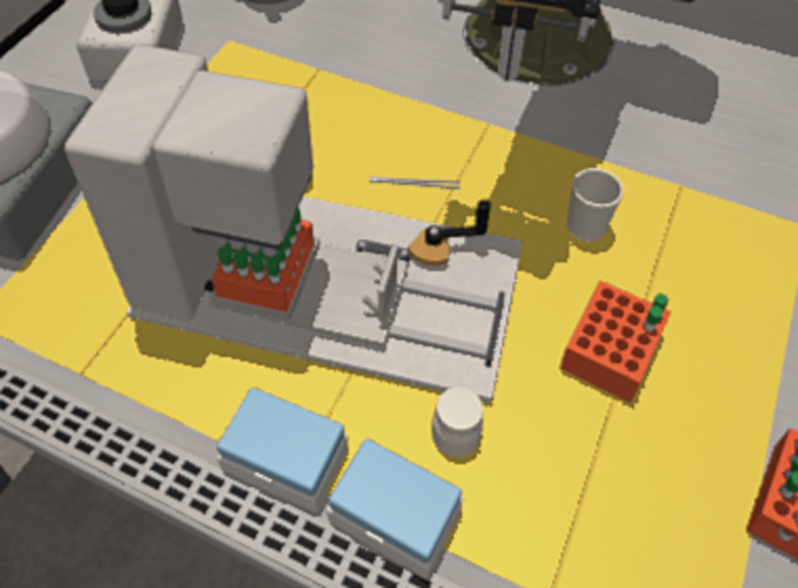

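The rack sits upright under the head at about (262,272), the lever is locked, and the bystanders look undisturbed.

```bash
python3 -c "
from station import workorder; print(workorder.hand_in())"
```

```text
the job is handed in; nothing more can be done
None
```

The carriage is home and locked, and I handed the job in at about 12 s of robot time; the hand-in gave no verdict. With the closed fingertips I swung the lever over, pushed the carriage by its push plate against its stop, then swung the lever back until it met its own stop.

- **Cam unlocked:** the images gave about 2.1 rad before the carriage was pushed, against 1.9 needed.
- **Carriage travel:** about 120 mm measured from the shoe, against 115 needed. The push force reached 39 N at the stop. I took that to be within limits, since it was fingertip contact and the 40 N limit covers only the arm and gripper body.
- **Cam locked:** about 0.03 rad at the end, against a limit of 0.22. The force rose to about 33 N sideways at the stop, with 31 N upward on the tool whose cause I did not look into.
- **Rack and bystanders:** in the last scene picture the rack looks upright and seated, and the bystanders look undisturbed. I checked this only by eye, not by measurement; the reagent bottle and tip box were not fully in that view.
- **Robot:** standing clear with about 0 N of contact force.

The estimates from the top and wrist cameras differed by a few millimetres. The tool also drifted by up to about 10 mm in height and tilted by up to 0.08 rad while pushing; I corrected this as I went.

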